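# File the backup drive in the push-latch data safe

### The arm

A 6-joint arm with a two-finger parallel gripper is mounted at the origin on a cart in front of the work surface, level with it; the furniture and walls round the work are solid. World frame = base frame: x ahead of the robot, y to its left, z up, the work surface at z = 0. Lengths are in m, angles in degrees, forces in N, time in s.
With the tool pointing down it reaches from about 0.375 to 0.9 m from the base axis. Payload 3.1 kg.
Tool frame: the origin (TCP) lies on the centre line of the jaws, within the pads' length; the fingertips stand 22 mm ahead of it and the grasp point (between the pads) lies 3 mm ahead of it; z points along the fingers, y is the line along which they close (so a half turn about z gives the same grasp; the last joint's range is limited). The gripper opens to 87 mm and grips with 3 to 60 N. Pads are 19 mm wide; open, the fingers measure 117 mm over their backs; the gripper's body (75 mm by 190 mm) begins 51 mm behind the grasp point.
Start: joints at [-86.087, 30.224, 82.088, -0, 67.689, -10.227], TCP at [0.153, -0.606, 0.245] pointing down, gripper open.
Joint ranges: [-176.69, 176.69], [-43.24, 126.21], [12.49, 139.97], [-82, 262], [0, 151.66], [-163.58, 163.58]. Speed limits (degrees/s): [159.86, 159.86, 180, 180, 180, 180].

### API

Orientations are given as a 3x3 rotation matrix whose columns are the frame's x, y, z axes.
In Python, from rig import * gives the robot as it stands.
- The arm moves only by the shell command python3 -m jog 'ROWS'. ROWS is text: rows parted by semicolons, each of 7 numbers parted by spaces: the shift along the tool's x, y, z in mm, then the turn, a rotation vector about the tool's x, y, z in rad, then the finger opening in mm, from 0 to 87. In form: tx ty tz ax ay az fingers; .... A call has 1 to 12 rows; each row shifts and turns the commanded pose from where the row before left it, along the tool's axes as they then stand; what a row does not reach is not made up. A row lasts 1/8 s, in which the tool goes at most 62.5 mm and 10.7 degrees, less where a joint would pass 70% of its speed; a pose out of reach is approached as far as the arm can. A call with a gripper value outside its range is refused whole. The fingers move at their own pace and stop on an object; the grip force is fixed at half the most. Time passes only in rows, so rows that do not move let the fingers close. It gives the time, the measured TCP pose, the force, the opening and the grip force at its end, in the units of the state.
- read_state(): the state, without advancing time (a new reading comes with each control period).
- capture(name): name is "side" or "top"; returns a dict with "color" (480x640x3 uint8, red, green, blue), "camera_matrix" (3x3 intrinsics, pixels), "R" (3x3) and "t" (3): a world point X has camera coordinates R X + t. Camera axes: x right, y down, z forward; pixel columns grow to the right and rows downward; lengths in m; the calibration is good to about 2 mm. A picture is of the moment at which its call begins. There is no depth.
- hand_in(): hands the job in; it is judged then, once.
Trained networks look in the newest picture that a camera, given by its name, has taken for a name from the list of things; names that differ only in an ending like _2 or _b are one class to them, and where a whole thing is asked for, a point or a joint stands for the part that bears it (a point fixed in the world has none). Each returns a list of dicts, best first, with "conf" (0 to 1); they miss things now and then, are a little off and sometimes report something else, mostly with a low value. They report only what shows in the picture. A call takes as long as a camera call. They do not tell look-alikes from the thing itself.
- find_in(camera, target): "at" ([x, y, z] in m, in world coordinates, good to about 4 mm: the middle of the surface that is visible of it).
- trace(camera, target): "pixels" (480x640 bool, what is visible of it).
- place_of(camera, target): "at" ([x, y, z] in m, in world coordinates, good to about 4 mm: a listed point, or the origin of a listed thing).
The state is a dict: "time_s": time; "joint_positions": joint angles; "qvel": joint speeds; "tau": joint torques, N m; "position": TCP position; "tcp_rot": TCP orientation; "force": force on the tool from outside, world axes, zero at the start; "moment": the same for the moment, N m; "opening": opening from 0.0 (shut) to 1.0 (fully open); "grasp_force": force on a finger pad.
Only numpy, scipy, OpenCV 4.12 (cv2) and the standard library are available. Lean on these libraries where they do the work, as an engineer would, in place of code of your own. Each camera call takes 0.05 s, during which the arm holds its last target. There are 200 camera calls.

### The job

Put the backup drive away for the night: press the front of the data safe's lid so that its push-push latch lets go and the lid springs up, then take the drive with the orange top out of the desk dock and stand it on edge, fully down, in the free slot (the one with the green clip) of the rack in the safe. Then fold the lid down and press it once more so that it stays latched shut by itself, leaving the stored drives and the things on the desk where they are.

Things in the scene. Friction and masses are not known exactly. Their poses are not given: they have to be found in the camera images.
- safe: Fixed grey steel box 190 deep (x) x 200 wide (y) x 116 high, walls and floor 6 thick. Origin: centre of its underside; -x is the front, toward the robot. A blue lid lies inside its rim. On its floor a white rack has three slots at safe y = -50, 0, +50, centred at x = 0. Inside the front wall, at y -17 to +30, z 43 to 97, x below -63, is the latch; its pin hangs 44 below the lid near the free edge.
- lid (a joint): Blue lid 172 x 186 x 8, hinged at its far edge, rad: 0 = latched shut, top 114 mm above the desk; 1.8 = wide open, past upright; -0.056 = its stop (front edge 9 mm lower). A spring drives it open (3 to 5 N at the free edge). Pressed from 0 past -0.04 and released, it springs to 1.8 in about 1.5 s; brought from open past -0.04 (up to 10 N on the way below 0.2) and released, it rises to 0 and stays.
- lid_press (a point): Centre of the black ribbed pad on the lid's outer face, 17 mm from its free (front) edge: the place to press, both to free and to relatch. Press until it stops moving (12 to 15 N), then lift off. Turns with the lid; z is outward, x points to the hinge. Each full press changes the latch: one press too many opens it again.
- lid_edge (a point): Middle of the lid's free edge, at mid thickness, 172 mm from the hinge axis. With the lid open it is the top edge, 277 mm above the desk and 39 mm beyond the hinge; the outer face looks away from the robot: to fold it down, put the closed fingers over the edge behind the lid and draw it toward the robot and down in an arc about the hinge.
- lid_hinge (a point): Middle of the lid's hinge axis, fixed to the safe at x = +85, z = 110 mm; the axis is the safe's y.
- slot_clip: Green clip 20 wide x 35 high at the far end of the one free slot. Its origin is the centre of that slot's floor (6 above the desk), where the drive's origin must come; axes as the safe's; the clip stands 58 to 63 in +x from there. The slot runs along x, 104 long, ends open, between rails 16 apart, 26 high, flared to about 24 apart at 36. With the lid wide open all of it is beyond x = 60.
- dock: Fixed grey desk dock 116 x 64 x 36 high with one slot 16 wide, 96 long along its x, whose floor is 10 above the desk; the drive stands in it. Origin: centre of the underside.
- drive: Backup drive: black flat cartridge 90 (x) x 12 (y, thickness) x 80 high (z) with an orange top band, 0.14 kg, standing on its 90 mm edge. Origin: centre of its underside. Grasp it across its 12 mm thickness at the top from above. The two large faces are alike: either way round is right.
- stored_a: Stored drive like the backup drive but with a blue top band, standing in one of the other slots. Leave it.
- stored_b: Another stored drive with a blue top band, in the remaining slot. Leave it.
- calculator: Desk calculator 156 x 108 x 28, loose, lying on the left; leave it alone. Origin at its underside.
- label_roll: White roll of labels, 72 across, 42 high, loose, standing beyond the dock; leave it alone.
- marker: Red and white marker pen 128 long (y), 19 thick, loose, lying between the safe and the dock; leave it alone.
Mind the look-alikes: they are no part of the job. What is shaped like the drive but yellow is not meant.

How it is judged:
By the outcome, as a careful person would: the job done as asked, in the order asked, and still so for the second after the job is handed in, with the robot touching nothing.
It also fails if it takes over 72 s, if anything falls off the work surface, if the arm or the gripper's body presses on something with over 40 N, if the wrist force passes 120 N, or if a joint passes its speed limit or range.

## Working session

There is one attempt and no reset: what is moved stays moved. The work goes in short steps, Python scripts to look and compute and a shell command to move; the robot and the scene stay as the last step left them, time stands still between calls to the robot, and variables do not carry over. Pictures are saved under pics/ and viewed, at most 10 in all, crops included, and the job is handed in when it is done.

```bash
mkdir -p pics
cat > h.py <<'E'
from rig import *
import numpy as np, cv2
E
python3 - <<'E'
from h import *
for c in ("side","top"):
    d=capture(c); cv2.imwrite(f"pics/{c}0.png",d["color"][:,:,::-1])
    print(c,"campos",(-d["R"].T@d["t"]).round(3))
    for n in ["safe","lid_press","lid_edge","lid_hinge","dock","drive","marker","label_roll","calculator"]:
        print(n,[(np.round(r["at"],3).tolist(),round(r["conf"],2)) for r in place_of(c,n)[:3]])
s=read_state();print(s["position"],s["tcp_rot"],s["time_s"])
E
```

```text
side campos [0.586 1.362 0.85 ]
safe [([0.543, 0.036, -0.0], 0.66)]
lid_press [([0.466, 0.032, 0.115], 0.66)]
lid_edge [([0.453, 0.031, 0.109], 0.85)]
lid_hinge [([0.62, 0.039, 0.103], 0.96), ([0.456, -0.323, 0.014], 0.47)]
dock [([0.456, -0.319, 0.002], 0.98), ([0.451, 0.033, 0.11], 0.2)]
drive [([0.452, -0.452, -0.002], 0.78), ([0.455, -0.324, 0.014], 0.69)]
marker [([0.374, -0.164, 0.0], 0.65)]
label_roll [([0.634, -0.263, -0.001], 0.69)]
calculator [([0.441, 0.379, -0.001], 0.56)]
top campos [ 0.319 -0.015  1.21 ]
safe [([0.54, 0.038, 0.002], 0.8)]
lid_press [([0.463, 0.036, 0.118], 0.81)]
lid_edge [([0.453, 0.032, 0.11], 0.84)]
lid_hinge [([0.617, 0.038, 0.108], 0.69)]
dock [([0.454, -0.322, -0.002], 0.6)]
drive [([0.445, -0.453, -0.004], 0.92), ([0.451, -0.322, 0.009], 0.64)]
marker [([0.374, -0.162, -0.003], 0.59)]
label_roll [([0.636, -0.26, 0.001], 0.7)]
calculator [([0.441, 0.378, -0.0], 0.82)]
[ 0.15271036 -0.60604258  0.24457161] [[ 9.69701786e-01  2.44291723e-01  9.21442994e-06]
 [ 2.44291723e-01 -9.69701786e-01 -2.25309728e-05]
 [ 3.43111899e-06  2.40993336e-05 -1.00000000e+00]] 1.0
```

View pics/top0.png

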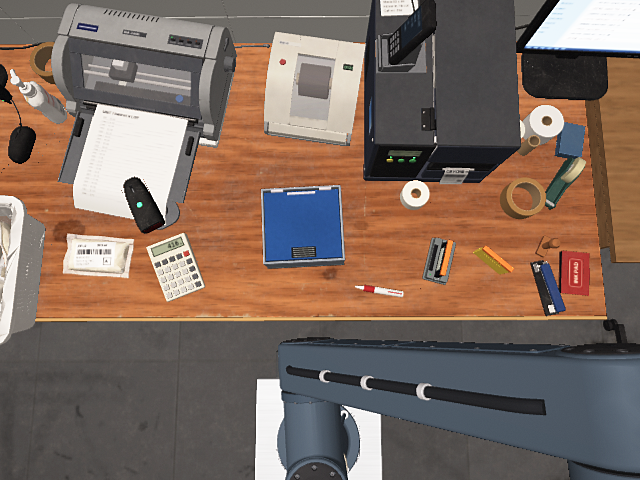

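View pics/side0.png

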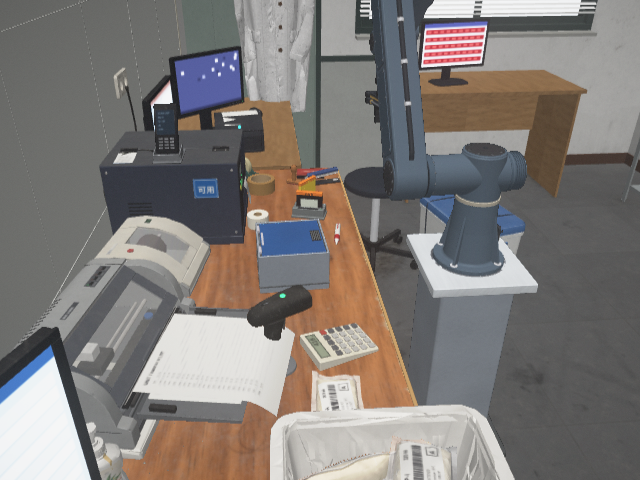

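The top view shows the lid at about (302,225) with its pad at (303,252), and the marker at (380,291). Two drive-like things show: A, orange, standing in the grey dock at (441,258), and B, yellow, lying at (494,260). A fits the description, because it has the orange top and stands in the dock. I'll confirm it in a crop and measure the yaws.

```bash
cat >> h.py <<'E'
def ray(d,uv,z):
    K=d["camera_matrix"];R=d["R"];c=-R.T@d["t"]
    uv=np.atleast_2d(uv).astype(float)
    r=(np.c_[uv,np.ones(len(uv))]@np.linalg.inv(K).T)@R
    return (c+r*((z-c[2])/r[:,2])[:,None])
def rect(d,m,z):
    m=m.astype(np.uint8); n,l,st,_=cv2.connectedComponentsWithStats(m)
    k=1+st[1:,4].argmax(); c=max(cv2.findContours((l==k).astype(np.uint8),0,1)[0],key=len)[:,0]
    P=ray(d,c,z)[:,:2]; r=cv2.minAreaRect((P*1000).astype(np.float32))
    return [np.round(r[0],1).tolist(),np.round(r[1],1).tolist(),round(r[2],2)]
E
python3 - <<'E'
from h import *
d=capture("top"); im=d["color"]
for n,z in [("lid_press",.114),("dock",.036),("drive",.09)]:
    for t in trace("top",n)[:2]: print(n,round(t["conf"],2),t["pixels"].sum(),rect(d,t["pixels"],z))
hsv=cv2.cvtColor(im,cv2.COLOR_RGB2HSV)
o=np.zeros((480,640),np.uint8);o[230:285,415:465]=cv2.inRange(hsv,(5,140,120),(19,255,255))[230:285,415:465]
b=np.zeros((480,640),np.uint8);b[180:270,250:350]=cv2.inRange(hsv,(100,120,60),(125,255,255))[180:270,250:350]
print("orange",rect(d,o>0,.09)); print("blue",rect(d,cv2.morphologyEx(b,3,np.ones((15,15)))>0,.114))
s=capture("side")["color"]
a=cv2.resize(im[225:295,400:520],(780,455),interpolation=2)[:, :390*2]
c=cv2.resize(s[165:240,260:360],(400,300),interpolation=2)
e=cv2.resize(im[225:295,415:520],(400,267),interpolation=2)
e=np.vstack([e,np.zeros((33,400,3),np.uint8)])
cv2.imwrite("pics/crop.png",np.hstack([e,c])[:,:,::-1])
E
```

```text
lid_press 0.56 5102 [[535.3, 35.9], [171.9, 189.3], 3.2]
dock 0.88 724 [[452.5, -315.7], [66.1, 118.3], 74.31]
drive 0.88 515 [[446.9, -436.5], [97.5, 37.9], 46.27]
drive 0.58 429 [[452.0, -313.7], [29.2, 100.5], 73.49]
orange [[455.9, -305.0], [123.0, 139.5], 87.94]
blue [[535.4, 37.0], [172.7, 185.9], 2.68]
```

View pics/crop.png

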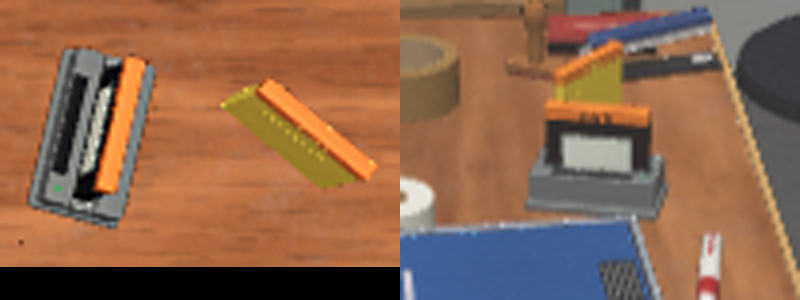

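The crop settles it. The left object has a black body, an orange band and sits in the grey dock, so it's the target. The right one has a yellow body, so it's the look-alike. I'll turn to the safe's yaw (about 2.8°) and move over the press pad.

```bash
cat >> h.py <<'E'
def to(x,y,z):
    "tool-axis shift in mm to reach TCP x,y,z; also yaw"
    s=read_state();R=np.array(s["tcp_rot"]);p=np.array(s["position"])
    print("tool mm",(R.T@(np.array([x,y,z])-p)*1000).round(1),"yaw",np.degrees(np.arctan2(R[1,0],R[0,0])).round(2),"pos",p.round(4),"tz",R[:,2].round(3),"F",np.round(s["force"],1),"t",s["time_s"])
E
python3 -m jog '0 0 0 0 0 0.1 0;0 0 0 0 0 0.098 0;28 -50 0 0 0 0 0;28 -50 0 0 0 0 0;28 -50 0 0 0 0 0;28 -50 0 0 0 0 0;28 -50 0 0 0 0 0;28 -50 0 0 0 0 0;28 -50 0 0 0 0 0;28 -50 0 0 0 0 0;28 -50 0 0 0 0 0;28 -50 0 0 0 0 0'
python3 -c "
from h import *
to(.467,.0335,.160)
d=capture('top');im=d['color'];hsv=cv2.cvtColor(im,cv2.COLOR_RGB2HSV)
m=np.zeros((480,640),np.uint8);m[235:282,425:458]=cv2.inRange(hsv,(8,200,200),(19,255,255))[235:282,425:458]
print('orange',m.sum()//255,rect(d,m>0,.09))
"
```

```text
time_s: 2.75
position: [0.4089, -0.0914, 0.245]
tcp_rot: [[0.999, 0.048, 0.001], [0.048, -0.999, -0.001], [0.001, 0.001, -1.0]]
force: [1.3, -0.6, 0.4]
opening: 0.007
grasp_force: 0.0
tool mm [  64.  -122.1   85. ] yaw 2.78 pos [ 0.4089 -0.0914  0.245 ] tz [ 0.001 -0.001 -1.   ] F [ 1.3 -0.6  0.4] t 2.75
orange 18 [[476.6, -321.6], [2.5, 0.0], 177.32]
```

```bash
python3 -m jog '30 -60 20 0 0 0 0;34 -62 30 0 0 0 0;0 0 30 0 0 0 0;0 0 20 0 0 0 0;0 0 0 0 0 0 0;0 0 5 0 0 0 0;0 0 4 0 0 0 0;0 0 0 0 0 0 0'
python3 -c "
from h import *
to(.467,.0335,.127)"
```

```text
time_s: 3.8
position: [0.4574, 0.0133, 0.1436]
tcp_rot: [[0.999, 0.048, 0.001], [0.048, -0.999, -0.0], [0.001, 0.0, -1.0]]
force: [-0.3, 0.0, -0.6]
opening: 0.006
grasp_force: 0.0
tool mm [ 10.5 -19.7  16.6] yaw 2.77 pos [0.4574 0.0133 0.1436] tz [ 0.001 -0.    -1.   ] F [-0.3  0.  -0.6] t 3.8
```

```bash
python3 -m jog '10 -20 0 0 0 0 0;0 0 5 0 0 0 0;0 0 3 0 0 0 0;0 0 3 0 0 0 0;0 0 3 0 0 0 0;0 0 0 0 0 0 0'
python3 -c "
from h import *
to(.467,.0335,.127)"
```

```text
time_s: 4.55
position: [0.4665, 0.034, 0.1292]
tcp_rot: [[0.999, 0.048, 0.0], [0.048, -0.999, 0.0], [0.0, -0.0, -1.0]]
force: [1.9, 2.8, 4.1]
opening: 0.008
grasp_force: 2.1
tool mm [0.5 0.5 2.2] yaw 2.77 pos [0.4665 0.034  0.1292] tz [ 0.  0. -1.] F [1.9 2.8 4.1] t 4.55
```

```bash
python3 -m jog '0 0 2 0 0 0 0;0 0 1 0 0 0 0;0 0 0 0 0 0 0;0 0 0 0 0 0 0'
```

```text
time_s: 5.05
position: [0.4665, 0.034, 0.1271]
tcp_rot: [[0.999, 0.049, 0.001], [0.049, -0.999, -0.0], [0.001, 0.0, -1.0]]
force: [-0.6, 2.7, 11.4]
opening: 0.006
grasp_force: 5.7
```

```bash
python3 -m jog '0 0 1 0 0 0 0;0 0 0 0 0 0 0'; python3 -m jog '-8 0 -20 0 0 0 0;-30 0 -45 0 0 0 0;-30 0 -50 0 0 0 0;0 20 -50 0 0 0 0;0 50 0 0 0 0 0;0 60 0 0 0 0 0;0 60 0 0 0 0 0;0 60 0 0 0 0 0;0 50 0 0 0 0 0;0 0 0 0 0 0 0'
python3 - <<'E'
from h import *
d=capture("top"); cv2.imwrite("pics/top1.png",d["color"][:,:,::-1])
s=capture("side")
for c in ("top","side"):
    for n in ["slot_clip","lid_edge","stored_a","drive","dock"]:
        print(c,n,[(np.round(r["at"],3).tolist(),round(r["conf"],2)) for r in place_of(c,n)[:3]])
K=np.array
im=d["color"];cr=im[230:285,415:460];cr=cv2.resize(cr,None,fx=9,fy=9,interpolation=2)
out=np.zeros((600,800,3),np.uint8);big=cv2.resize(im[170:290,240:350],None,fx=3.5,fy=3.5,interpolation=2);out[:420,:385]=big;out[:495,390:795]=cr
cv2.imwrite("pics/crop1.png",out[:,:,::-1]); to(.455,-.305,.2)
E
```

```text
time_s: 5.3
position: [0.4666, 0.034, 0.1265]
tcp_rot: [[0.999, 0.049, 0.001], [0.049, -0.999, -0.0], [0.001, 0.0, -1.0]]
force: [-1.8, 2.5, 15.3]
opening: 0.002
grasp_force: 7.8
time_s: 6.55
position: [0.4125, -0.273, 0.2894]
tcp_rot: [[0.999, 0.044, -0.001], [0.044, -0.999, -0.001], [-0.001, 0.001, -1.0]]
force: [0.6, 0.2, -0.2]
opening: 0.001
grasp_force: 0.0
top slot_clip []
top lid_edge [([0.62, 0.044, 0.283], 0.74)]
top stored_a [([0.53, 0.085, 0.008], 0.74), ([0.535, 0.037, 0.004], 0.57), ([0.54, -0.014, 0.014], 0.55)]
top drive []
top dock []
side slot_clip [([0.626, 0.04, 0.263], 0.69)]
side lid_edge [([0.627, 0.042, 0.282], 0.56)]
side stored_a [([0.537, -0.015, 0.007], 0.64), ([0.378, -0.158, -0.001], 0.18)]
side drive [([0.456, -0.324, 0.01], 0.76), ([0.455, -0.452, -0.003], 0.66)]
side dock []
tool mm [40.  38.5 90.4] yaw 2.84 pos [ 0.4131 -0.2685  0.2904] tz [ 0. -0. -1.] F [ 0.2 -0.  -0.5] t 7.15
```

View pics/crop1.png

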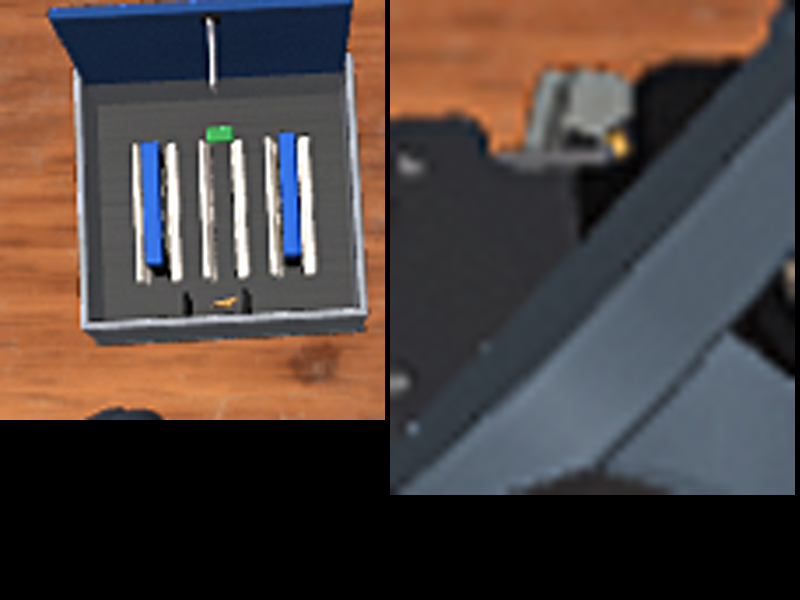

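The lid is open. The free slot with the green clip is the middle one (clip at crop (218,132)), and blue drives stand on both sides. Next I'll measure the drive from the first picture.

Run:
```python
from h import *
for c,roi,in_ in (("top",(232,285,425,460),0),("side",(180,215,285,330),0)):
    d=capture(c); im=cv2.imread(f"pics/{c}0.png"); hsv=cv2.cvtColor(im,cv2.COLOR_BGR2HSV)
    a,b,e,f=roi; print(c, im[258,446], hsv[258,446])
    m=np.zeros((480,640),np.uint8); m[a:b,e:f]=cv2.inRange(hsv,(8,215,190),(20,255,255))[a:b,e:f]
    n,l,st,cen=cv2.connectedComponentsWithStats(m);k=1+st[1:,4].argmax();print(st[k],cen[k])
    ct=max(cv2.findContours((l==k).astype(np.uint8),0,1)[0],key=len)
    r=cv2.minAreaRect(ct);bx=cv2.boxPoints(r);print(r,bx.round(1).tolist())
    print(ray(d,bx,.09)[:,:2].round(4).tolist(), rect(d,l==k,.09))
```

```text
top [ 73 158 253] [ 14 181 253]Traceback (most recent call last):
  File "<stdin>", line 6, in <module>
ValueError: attempt to get argmax of an empty sequence
```

Run:
```python
from h import *
for c,roi in (("top",(232,285,425,460)),("side",(180,215,285,330))):
    d=capture(c); im=cv2.imread(f"pics/{c}0.png"); hsv=cv2.cvtColor(im,cv2.COLOR_BGR2HSV)
    a,b,e,f=roi
    m=np.zeros((480,640),np.uint8); m[a:b,e:f]=cv2.inRange(hsv,(8,150,225),(20,255,255))[a:b,e:f]
    n,l,st,cen=cv2.connectedComponentsWithStats(m);k=1+st[1:,4].argmax();print(c,st[k],cen[k])
    ct=max(cv2.findContours((l==k).astype(np.uint8),0,1)[0],key=len)
    r=cv2.minAreaRect(ct);bx=cv2.boxPoints(r);print(bx.round(1).tolist())
    print(ray(d,bx,.09)[:,:2].round(4).tolist(), rect(d,l==k,.09))
```

```text
top [441 240  12  35 172] [446.34883721 257.09883721]
[[440.1000061035156, 273.79998779296875], [448.0, 239.5], [452.6000061035156, 240.60000610351562], [444.70001220703125, 274.8999938964844]]
[[0.4135, -0.3039], [0.4993, -0.3275], [0.4965, -0.3391], [0.4107, -0.3153]] [[454.9, -321.4], [11.8, 89.1], 74.61]
side [297 190  25   4  37] [308.75675676 191.45945946]
[[296.8999938964844, 191.10000610351562], [297.0, 189.6999969482422], [321.1000061035156, 191.89999389648438], [321.0, 193.3000030517578]]
[[0.4927, -0.3299], [0.4916, -0.3411], [0.411, -0.3159], [0.4125, -0.3049]] [[452.0, -322.9], [11.0, 85.4], 72.62]
```

```bash
python3 -m jog '0 0 0 0 0 0.159 44;0 0 0 0 0 0.159 44;0 0 0 0 0 0 44'; python3 -c "
from h import *
to(.4545,-.3215,.081)"
```

```text
time_s: 7.68
position: [0.413, -0.2689, 0.2903]
tcp_rot: [[0.964, -0.264, -0.0], [-0.264, -0.964, 0.0], [-0.0, -0.0, -1.0]]
force: [-1.3, 0.1, -0.2]
opening: 0.263
grasp_force: 0.0
tool mm [ 53.9  39.7 209.3] yaw -15.32 pos [ 0.413  -0.2689  0.2903] tz [-0.  0. -1.] F [-1.3  0.1 -0.2] t 7.675
```

```bash
python3 -m jog '27 20 40 0 0 0 44;27 20 40 0 0 0 44;0 0 50 0 0 0 44;0 0 40 0 0 0 44;0 0 25 0 0 0 44;0 0 14 0 0 0 44;0 0 0 0 0 0 44;0 0 0 0 0 0 0;0 0 0 0 0 0 0;0 0 0 0 0 0 0;0 0 0 0 0 0 0'; python3 -c "
from h import *
to(.4545,-.3215,.081)"
```

```text
time_s: 9.05
position: [0.4546, -0.322, 0.0818]
tcp_rot: [[0.964, -0.266, 0.001], [-0.266, -0.964, -0.001], [0.001, 0.0, -1.0]]
force: [0.4, 0.7, -0.5]
opening: 0.137
grasp_force: 6.8
tool mm [-0.2 -0.5  0.8] yaw -15.42 pos [ 0.4546 -0.322   0.0818] tz [ 0.001 -0.001 -1.   ] F [ 0.4  0.7 -0.5] t 9.05
```

```bash
python3 -m jog '0 0 0 0 0 0 0;0 0 0 0 0 0 0;0 0 -15 0 0 0 0;0 0 -30 0 0 0 0;0 0 -45 0 0 0 0;0 0 -45 0 0 0 0;0 0 -30 0 0 -0.15 0;0 0 0 0 0 -0.168 0;0 0 0 0 0 0 0'
python3 - <<'E'
from h import *
d=capture("top"); im=d["color"]; cv2.imwrite("pics/top2.png",im[:,:,::-1])
for n in ["slot_clip","stored_a","drive","safe","lid_edge"]:
    print(n,[(np.round(r["at"],3).tolist(),round(r["conf"],2)) for r in place_of("top",n)[:3]])
hsv=cv2.cvtColor(im,cv2.COLOR_RGB2HSV)
def reg(lo,hi,z,ro):
    m=np.zeros((480,640),np.uint8);a,b,e,f=ro;m[a:b,e:f]=cv2.inRange(hsv,lo,hi)[a:b,e:f]
    n,l,st,c=cv2.connectedComponentsWithStats(m)
    for k in np.argsort(-st[1:,4])[:2]+1:
        if st[k,4]>5: print(st[k],ray(d,c[k],z).round(4)[0],rect(d,l==k,z))
print("clip");reg((45,120,60),(80,255,255),.041,(190,260,260,340))
print("stored");reg((105,150,150),(125,255,255),.086,(200,260,270,335))
print("rails");reg((0,0,190),(180,60,255),.042,(200,260,270,335))
cv2.imwrite("pics/c2.png",cv2.resize(im[165:275,250:350],(545,600),interpolation=cv2.INTER_NEAREST)[:,:,::-1])
to(.537,.0365,.24)
E
```

```text
time_s: 10.18
position: [0.4542, -0.3215, 0.2469]
tcp_rot: [[0.999, 0.047, 0.0], [0.047, -0.999, -0.0], [0.0, 0.0, -1.0]]
force: [-0.2, -0.2, -1.6]
opening: 0.13
grasp_force: 30.0
slot_clip [([0.662, 0.044, 0.281], 0.53)]
stored_a [([0.53, 0.089, 0.006], 0.61), ([0.538, -0.012, 0.009], 0.44)]
drive []
safe [([0.538, 0.038, 0.001], 0.84)]
lid_edge [([0.663, 0.043, 0.279], 0.64)]
clip
[299 206   8   5  37] [0.5933 0.0399 0.041 ] [[593.4, 39.7], [18.6, 10.9], 89.74]
stored
[280 210   6  35 155] [0.5322 0.0874 0.086 ] [[533.9, 87.5], [87.6, 11.3], 2.7]
[320 208   6  33 136] [ 0.543 -0.012  0.086] [[541.6, -12.2], [82.6, 11.2], 2.86]
rails
[306 210   5  39 111] [0.5363 0.0249 0.042 ] [[536.9, 24.9], [101.8, 7.5], 2.78]
[288 211   4  39 103] [0.5324 0.0744 0.042 ] [[534.4, 74.7], [101.8, 7.1], 2.76]
tool mm [  99.8 -353.7    6. ] yaw 2.74 pos [ 0.4542 -0.3216  0.2457] tz [-0.001  0.001 -1.   ] F [ 0.1  0.7 -2.8] t 10.475
```

View pics/c2.png

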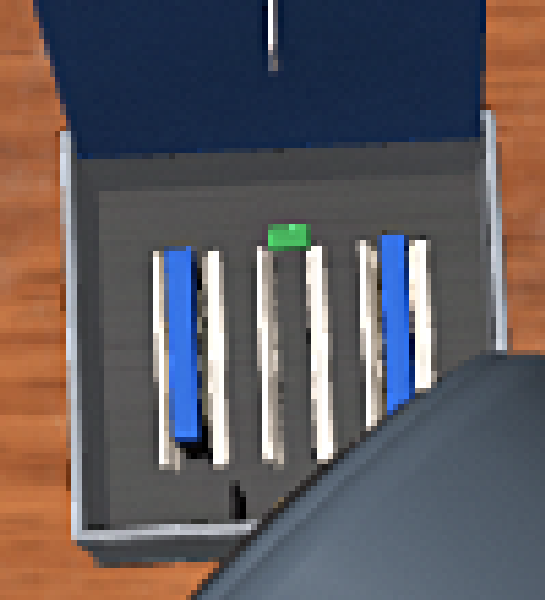

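Rails, stored drives and clip agree: slot centre is about (0.5363, 0.0376) with yaw 2.75°. The pictured middle slot (crop (290,360)) is empty. I'll carry the drive there.

```bash
python3 -m jog '6 -22 0 0 0 0 0;12.4 -44.3 0 0 0 0 0;12.4 -44.3 0 0 0 0 0;12.4 -44.3 0 0 0 0 0;12.4 -44.3 0 0 0 0 0;12.4 -44.3 0 0 0 0 0;12.4 -44.3 0 0 0 0 0;12.4 -44.3 0 0 0 0 0;6.4 -22.3 0 0 0 0 0;0 0 0 0 0 0 0;0 0 0 0 0 0 0'
python3 - <<'E'
from h import *
to(.5363,.0374,.0778)
E
```

```text
time_s: 11.85
position: [0.5356, 0.0372, 0.2462]
tcp_rot: [[0.999, 0.049, -0.001], [0.049, -0.999, -0.0], [-0.001, 0.0, -1.0]]
force: [0.3, -0.3, -2.5]
opening: 0.137
grasp_force: 30.0
tool mm [  0.8  -0.2 168.4] yaw 2.82 pos [0.5356 0.0372 0.2462] tz [-0.001 -0.    -1.   ] F [ 0.3 -0.3 -2.5] t 11.85
```

```bash
python3 -m jog '0.8 0 20 0 0 0 0;0 0 40 0 0 0 0;0 0 40 0 0 0 0;0 0 25 0 0 0 0;0 0 10 0 0 0 0;0 0 8 0 0 0 0;0 0 8 0 0 0 0;0 0 0 0 0 0 0'
python3 - <<'E'
from h import *
to(.5363,.0374,.0778)
E
```

```text
time_s: 12.85
position: [0.537, 0.037, 0.0953]
tcp_rot: [[0.999, 0.049, -0.0], [0.049, -0.999, -0.0], [-0.0, 0.0, -1.0]]
force: [-0.7, 0.0, -2.4]
opening: 0.137
grasp_force: 30.0
tool mm [-0.7 -0.5 17.5] yaw 2.79 pos [0.537  0.037  0.0953] tz [-0. -0. -1.] F [-0.7  0.  -2.4] t 12.85
```

```bash
python3 -m jog '0 0 6 0 0 0 0;0 0 5 0 0 0 0;0 0 4 0 0 0 0;0 0 2 0 0 0 0;0 0 1 0 0 0 0;0 0 0 0 0 0 0'
python3 - <<'E'
from h import *
to(.5363,.0374,.0778)
E
```

```text
time_s: 13.6
position: [0.5369, 0.037, 0.0777]
tcp_rot: [[0.999, 0.049, -0.0], [0.049, -0.999, -0.0], [-0.0, 0.0, -1.0]]
force: [-1.7, 0.3, 3.4]
opening: 0.134
grasp_force: 30.0
tool mm [-0.5 -0.4 -0.1] yaw 2.8 pos [0.5369 0.037  0.0777] tz [-0. -0. -1.] F [-1.7  0.3  3.4] t 13.6
```

Floor contact is at the expected height. I'll release and retreat.

```bash
python3 -m jog '0 0 0 0 0 0 28;0 0 0 0 0 0 28;0 0 0 0 0 0 28;0 0 -15 0 0 0 28;0 0 -30 0 0 0 28;0 0 -50 0 0 0 28;0 0 -60 0 0 0 28;-50 0 -30 0 0 0 0;-60 0 0 0 0 0 0;0 50 0 0 0 0 0;0 50 0 0 0 0 0;0 0 0 0 0 0 0'
python3 - <<'E'
from h import *
d=capture("top"); im=d["color"]
hsv=cv2.cvtColor(im,cv2.COLOR_RGB2HSV)
def reg(n,lo,hi,z,ro):
    m=np.zeros((480,640),np.uint8);a,b,e,f=ro;m[a:b,e:f]=cv2.inRange(hsv,lo,hi)[a:b,e:f]
    _,l,st,c=cv2.connectedComponentsWithStats(m)
    for k in np.argsort(-st[1:,4])[:2]+1:
        if st[k,4]>5: print(n,st[k],rect(d,l==k,z))
reg("orange",(8,150,225),(20,255,255),.086,(200,260,285,320))
reg("stored",(105,150,150),(125,255,255),.086,(200,260,270,335))
print([(np.round(r["at"],3).tolist(),round(r["conf"],2)) for r in place_of("top","lid_edge")[:2]])
cv2.imwrite("pics/c3.png",cv2.resize(im[165:275,250:350],(545,600),interpolation=cv2.INTER_NEAREST)[:,:,::-1])
to(.64,.04,.34);print(np.round(read_state()["joint_positions"],1))
E
```

```text
time_s: 15.1
position: [0.4328, -0.0711, 0.2635]
tcp_rot: [[0.999, 0.044, 0.003], [0.044, -0.999, -0.002], [0.003, 0.002, -1.0]]
force: [0.2, 0.9, -0.2]
opening: 0.007
grasp_force: 0.0
orange [300 209   6  34 131] [[537.9, 37.8], [85.2, 11.2], 2.81]
stored [280 210   6  35 155] [[533.9, 87.5], [87.6, 11.3], 2.7]
stored [320 208   4  15  46] [[564.5, -10.8], [7.6, 36.3], 89.83]
[([0.663, 0.043, 0.281], 0.86)]
tool mm [213.1 -98.4 -77. ] yaw 2.7 pos [ 0.4318 -0.0683  0.2628] tz [ 0.  0. -1.] F [ 0.2  0.8 -0.5] t 15.2
[-23.7  14.2 106.5   0.   59.3  63.6]
```

View pics/c3.png

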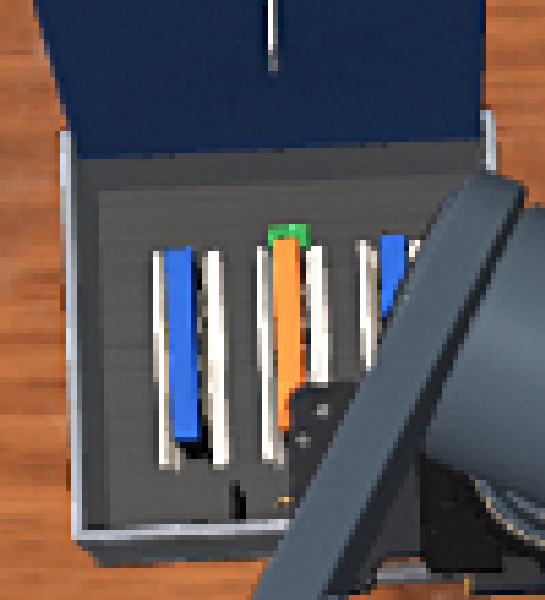

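The orange drive stands in the middle slot, at crop (288,330) in line with the clip, and the blue ones haven't moved. Next I'll plan the lid fold.

Run:
```python
from h import *
hx,hz=85,110
prev=None
th=np.radians([103,97,90,84,78,72,66,60,54,48,42,36,30,25,20,16,12])
for t in th:
    u=np.array([-np.cos(t),np.sin(t)]);n=np.array([np.sin(t),np.cos(t)]);h=np.array([hx,hz])
    q=h+172*u+4*n-[0,17] if t>=np.pi/2-1e-6 else h+155*u+4*n
    q=q+[10*min(1,t/np.radians(40)),22]
    w=np.array([.5363,.0376])+np.array([np.cos(.0485),np.sin(.0485)])*q[0]/1000
    print(round(np.degrees(t)),"tcp",w.round(4),round(q[1]/1000,4),"step",None if prev is None else ((q-prev)*[1,-1]).round(1)); prev=q
to(.537+.148,.0448,.36)
```

```text
103 tcp [0.6737 0.0443] 0.2817 step None
97 tcp [0.6561 0.0434] 0.2852 step [-17.7  -3.5]
90 tcp [0.6352 0.0424] 0.287 step [-20.9  -1.8]
84 tcp [0.619  0.0416] 0.2866 step [-16.2   0.4]
78 tcp [0.6029 0.0408] 0.2844 step [-16.1   2.1]
72 tcp [0.5871 0.0401] 0.2806 step [-15.8   3.8]
66 tcp [0.5719 0.0393] 0.2752 step [-15.3   5.4]
60 tcp [0.5572 0.0386] 0.2682 step [-14.6   7. ]
54 tcp [0.5434 0.0379] 0.2597 step [-13.8   8.5]
48 tcp [0.5306 0.0373] 0.2499 step [-12.9   9.9]
42 tcp [0.5188 0.0368] 0.2387 step [-11.8  11.2]
36 tcp [0.5073 0.0362] 0.2263 step [-11.5  12.3]
30 tcp [0.4966 0.0357] 0.213 step [-10.7  13.4]
25 tcp [0.4888 0.0353] 0.2011 step [-7.8 11.8]
20 tcp [0.4821 0.035 ] 0.1888 step [-6.7 12.4]
16 tcp [0.4775 0.0347] 0.1786 step [-4.6 10.2]
12 tcp [0.4736 0.0346] 0.1681 step [-3.9 10.4]
tool mm [ 258.3 -101.1  -97. ] yaw 2.7 pos [ 0.4318 -0.0683  0.2628] tz [ 0.  0. -1.] F [ 0.2  0.8 -0.5] t 15.2
```

```bash
python3 -m jog '0 -15 -55 0 0 0 0;0 -20 -50 0 0 0 0;40 -30 0 0 0 0 0;50 -25 0 0 0 0 0;50 -10 0 0 0 0 0;50 -5 0 0 0 0 0;50 0 0 0 0 0 0;0 0 0 0 0 0 0'
python3 - <<'E'
from h import *
to(.685,.0448,.282)
E
```

```text
time_s: 16.2
position: [0.6684, 0.0506, 0.3653]
tcp_rot: [[0.999, 0.052, -0.002], [0.052, -0.999, 0.001], [-0.002, -0.001, -1.0]]
force: [-0.9, 0.0, -0.4]
opening: 0.004
grasp_force: 0.0
tool mm [16.4  6.7 83.3] yaw 2.96 pos [0.6684 0.0506 0.3653] tz [-0.002  0.001 -1.   ] F [-0.9  0.  -0.4] t 16.2
```

```bash
python3 -m jog '17 7 0 0 0 0 0;0 0 30 0 0 0 0;0 0 30 0 0 0 0;0 0 23 0 0 0 0;0 0 0 0 0 0 0'
python3 - <<'E'
from h import *
to(.6737,.0443,.2817)
d=capture("side");cv2.imwrite("pics/s4.png",cv2.resize(d["color"][130:300,160:380],(776,600),interpolation=2)[:,:,::-1])
E
```

```text
time_s: 16.82
position: [0.681, 0.0437, 0.2823]
tcp_rot: [[0.999, 0.05, -0.007], [0.05, -0.999, 0.001], [-0.007, -0.001, -1.0]]
force: [-0.0, 0.6, -0.5]
opening: 0.002
grasp_force: 0.0
tool mm [-7.3 -1.   0.7] yaw 2.88 pos [0.681  0.0437 0.2823] tz [-0.007  0.001 -1.   ] F [-0.   0.6 -0.5] t 16.825
```

View pics/s4.png

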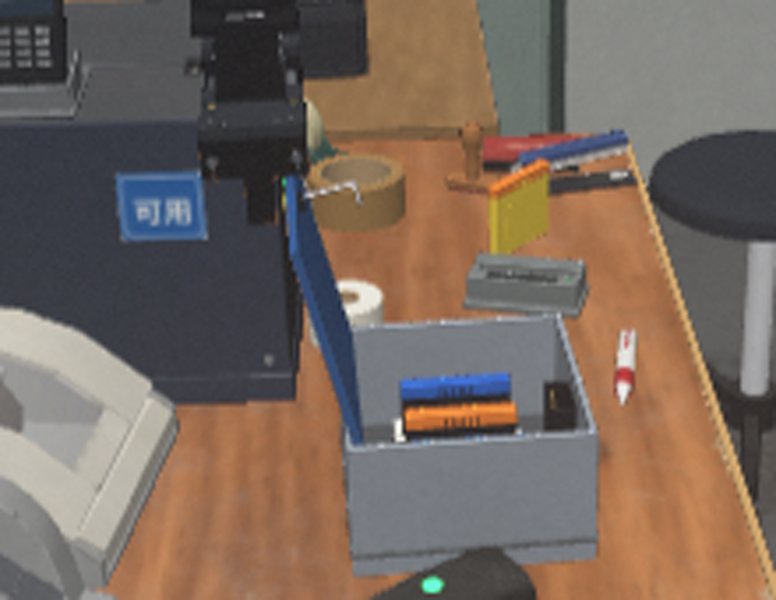

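The closed fingers at (262,205) are behind the lid edge at (293,185), and the drive sits level with the stored one. Now I'll fold the lid.

```bash
python3 -m jog '-7 -1 0 0 0 0 0;-9 0 -2 0 0 0 0;-9 0 -2 0 0 0 0;-10 0 -1 0 0 0 0;-11 0 -1 0 0 0 0;-8 0 0 0 0 0 0;-8 0 0 0 0 0 0;-8 0 1 0 0 0 0;-8 0 1 0 0 0 0;-8 0 2 0 0 0 0;-8 0 2 0 0 0 0;0 0 0 0 0 0 0'
python3 - <<'E'
from h import *
to(.5871,.0401,.2806)
E
```

```text
time_s: 18.38
position: [0.5888, 0.0386, 0.2838]
tcp_rot: [[0.999, 0.049, -0.002], [0.049, -0.999, 0.0], [-0.002, -0.0, -1.0]]
force: [0.8, -0.9, 2.2]
opening: 0.002
grasp_force: 0.6
tool mm [-1.6 -1.6  3.2] yaw 2.79 pos [0.5888 0.0386 0.2838] tz [-0.002  0.    -1.   ] F [ 0.8 -0.9  2.2] t 18.375
```

```bash
python3 -m jog '-5 -1 4 0 0 0 0;-12 0 4 0 0 0 0;-8 0 3 0 0 0 0;-7 0 4 0 0 0 0;-7 0 4 0 0 0 0;-7 0 5 0 0 0 0;-7 0 5 0 0 0 0;-6 0 5 0 0 0 0;-6 0 6 0 0 0 0;-6 0 5 0 0 0 0;-6 0 6 0 0 0 0;0 0 0 0 0 0 0'
python3 - <<'E'
from h import *
to(.5130,.0362,.2325)
E
```

```text
time_s: 19.88
position: [0.5123, 0.0359, 0.2326]
tcp_rot: [[0.999, 0.049, -0.002], [0.049, -0.999, 0.0], [-0.002, -0.0, -1.0]]
force: [2.1, -0.2, 1.5]
opening: 0.007
grasp_force: 0.9
tool mm [ 0.7 -0.3  0.1] yaw 2.79 pos [0.5123 0.0359 0.2326] tz [-0.002  0.    -1.   ] F [ 2.1 -0.2  1.5] t 19.875
```

```bash
python3 -m jog '-5 0 6 0 0 0 0;-5 0 7 0 0 0 0;-5 0 7 0 0 0 0;-4 0 6 0 0 0 0;-4 0 6 0 0 0 0;-3 0 6 0 0 0 0;-4 0 6 0 0 0 0;-5 0 10 0 0 0 0;-4 0 10 0 0 0 0;-2 0 8 0 0 0 0;-2 0 8 0 0 0 0;0 0 0 0 0 0 0'
python3 - <<'E'
from h import *
to(.467,.0342,.1265)
E
```

```text
time_s: 21.38
position: [0.4692, 0.0338, 0.1526]
tcp_rot: [[0.999, 0.049, -0.003], [0.049, -0.999, 0.0], [-0.003, -0.0, -1.0]]
force: [2.8, -0.9, 3.8]
opening: 0.008
grasp_force: 1.6
tool mm [-2.1 -0.5 26.1] yaw 2.8 pos [0.4692 0.0338 0.1526] tz [-0.003  0.    -1.   ] F [ 2.8 -0.9  3.8] t 21.375
```

```bash
python3 -m jog '-2 0 6 0 0 0 0;0 0 5 0 0 0 0;0 0 5 0 0 0 0;0 0 3 0 0 0 0;0 0 3 0 0 0 0;0 0 2 0 0 0 0;0 0 2 0 0 0 0;0 0 1 0 0 0 0;0 0 0 0 0 0 0;0 0 0 0 0 0 0'
```

```text
time_s: 22.62
position: [0.468, 0.0338, 0.1271]
tcp_rot: [[0.999, 0.049, 0.0], [0.049, -0.999, 0.0], [0.0, 0.0, -1.0]]
force: [0.1, 0.6, 11.6]
opening: 0.004
grasp_force: 5.9
```

```bash
python3 -m jog '0 0 1 0 0 0 0;0 0 0 0 0 0 0;0 0 0 0 0 0 0'; python3 -m jog '0 0 -5 0 0 0 0;0 0 -15 0 0 0 0;0 0 -30 0 0 0 0;-10 0 -45 0 0 0 0;-10 20 -40 0 0 0 0;-5 55 0 0 0 0 0;0 60 0 0 0 0 0;0 60 0 0 0 0 0;0 60 0 0 0 0 0;0 0 0 0 0 0 0;0 0 0 0 0 0 0;0 0 0 0 0 0 0'
python3 - <<'E'
from h import *
d=capture("top"); cv2.imwrite("pics/t5.png",d["color"][:,:,::-1]); s=capture("side")
for c in("top","side"):
  for n in ["lid_edge","lid_press","marker","label_roll","calculator"]: print(c,n,[(np.round(r["at"],3).tolist(),round(r["conf"],2)) for r in place_of(c,n)[:1]])
cv2.imwrite("pics/s5.png",s["color"][:,:,::-1])
E
```

```text
time_s: 23.0
position: [0.468, 0.0337, 0.1265]
tcp_rot: [[0.999, 0.049, 0.0], [0.049, -0.999, -0.0], [0.0, 0.0, -1.0]]
force: [-0.7, 0.4, 16.3]
opening: 0.003
grasp_force: 7.9
time_s: 24.5
position: [0.4546, -0.2203, 0.2596]
tcp_rot: [[0.999, 0.05, -0.002], [0.05, -0.999, 0.002], [-0.002, -0.002, -1.0]]
force: [-1.0, 0.9, -0.3]
opening: 0.005
grasp_force: 0.0
top lid_edge [([0.452, 0.03, 0.112], 0.78)]
top lid_press [([0.463, 0.037, 0.117], 0.58)]
top marker [([0.377, -0.16, -0.002], 0.51)]
top label_roll [([0.636, -0.261, 0.004], 0.9)]
top calculator [([0.375, -0.16, -0.001], 0.69)]
side lid_edge [([0.452, 0.033, 0.109], 0.93)]
side lid_press [([0.466, 0.034, 0.115], 0.62)]
side marker [([0.459, -0.318, 0.004], 0.75)]
side label_roll [([0.632, -0.261, -0.002], 0.52)]
side calculator [([0.441, 0.377, 0.001], 0.7)]
```

View pics/s5.png

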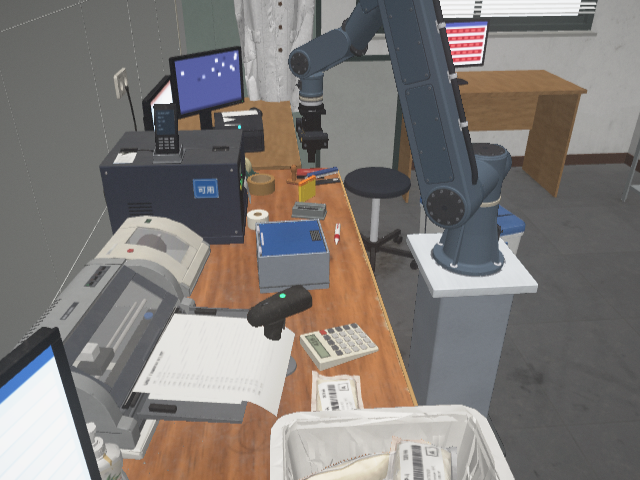

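The lid (290,238) stays shut 1.5 s after release, the dock (310,210) is empty, and the marker, roll and calculator are where they were. The robot is clear of everything.

```bash
python3 -c "
from rig import *
print(hand_in())"
```

```text
the job is handed in; nothing more can be done
None
```

The job is handed in: the orange-topped drive stands fully down in the green-clip slot, the lid was pressed shut and stayed shut by itself, and the stored drives and desk items were left in place.

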